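# Clear the doll's-chair bench after varnishing

## Task

Clear the bench after varnishing. Take the closed varnish tins off the drying shelf and stack them squarely on the tin standing on the bench, in one column; drop every broken chair (the ones whose back has snapped off) into the scrap crate; and stand every sound chair upright on the drying shelf in one straight row along the middle of the board, side by side with no more than about a finger's width between neighbours, all facing the shelf's front edge with their backs towards its lip. Leave the other tools and jars on the bench where they are.

Things in the scene. Friction and masses are not known exactly. Their poses are not given: they have to be found in the camera images.
- crate: the scrap crate: open slatted wooden crate fixed to the bench, 180 mm (its x) by 240 mm (its y), 100 mm high, walls and floor 8 mm thick, 12 mm corner posts inside. Origin: centre of its underside.
- shelf: the low drying shelf: a plywood board 150 mm deep (its x) and 280 mm long (its y) fixed to the bench, its top 50 mm above the bench. Its front edge is on its -x side; along its back edge (+x) runs a lip 10 mm wide and 10 mm high. Origin: bench level under the middle of the board, so the row of chairs runs along its y axis at x = 0.
- tin_base: closed metal varnish tin, a plain cylinder 62 mm in diameter and 70 mm high, about 0.24 kg, standing loose on the bench between crate and shelf: the bottom of the column. Origin: centre of its underside, z up.
- tin1: closed varnish tin, the same as tin_base (62 mm diameter, 70 mm high), left standing on the drying shelf at the start. Origin: centre of its underside. May be absent.
- tin2: closed varnish tin, the same as tin_base (62 mm diameter, 70 mm high), left standing on the drying shelf at the start. Origin: centre of its underside. May be absent.
- chair1: sound doll's chair of pale wood, about 60 g: seat with frame 60 x 60 mm, 30 to 55 mm up, four 9 mm legs; upright back 8 mm thick, 60 mm wide, up to 100 mm high, its middle 26 mm to the chair's +x. The chair faces its -x. Origin: floor level under the middle of the seat, z up. May be absent.
- chair1_top (a point): middle of the top edge of chair1's back, 26 mm to +x and 100 mm above the chair's origin
- chair2: sound doll's chair of pale wood, about 60 g: seat with frame 60 x 60 mm, 30 to 55 mm up, four 9 mm legs; upright back 8 mm thick, 60 mm wide, up to 100 mm high, its middle 26 mm to the chair's +x. The chair faces its -x. Origin: floor level under the middle of the seat, z up. May be absent.
- chair2_top (a point): middle of the top edge of chair2's back, 26 mm to +x and 100 mm above the chair's origin
- chair3: sound doll's chair of pale wood, about 60 g: seat with frame 60 x 60 mm, 30 to 55 mm up, four 9 mm legs; upright back 8 mm thick, 60 mm wide, up to 100 mm high, its middle 26 mm to the chair's +x. The chair faces its -x. Origin: floor level under the middle of the seat, z up. May be absent.
- chair3_top (a point): middle of the top edge of chair3's back, 26 mm to +x and 100 mm above the chair's origin
- broken1: broken doll's chair of pale wood, about 50 g: seat with frame 60 x 60 mm, 30 to 55 mm up, four 9 mm legs, but its back has snapped off, leaving only two stubs of 4 to 14 mm on the seat's rear corners (its +x side). Origin: floor level under the middle of the seat, z up. May be absent.
- broken2: broken doll's chair of pale wood, about 50 g: seat with frame 60 x 60 mm, 30 to 55 mm up, four 9 mm legs, but its back has snapped off, leaving only two stubs of 4 to 14 mm on the seat's rear corners (its +x side). Origin: floor level under the middle of the seat, z up. May be absent.
- broken3: broken doll's chair of pale wood, about 50 g: seat with frame 60 x 60 mm, 30 to 55 mm up, four 9 mm legs, but its back has snapped off, leaving only two stubs of 4 to 14 mm on the seat's rear corners (its +x side). Origin: floor level under the middle of the seat, z up. May be absent.
- broken4: broken doll's chair of pale wood, about 50 g: seat with frame 60 x 60 mm, 30 to 55 mm up, four 9 mm legs, but its back has snapped off, leaving only two stubs of 4 to 14 mm on the seat's rear corners (its +x side). Origin: floor level under the middle of the seat, z up. May be absent.
- glue: bystander, not part of the job: white glue bottle, standing, 52 mm diameter, 150 mm high, at the bench's right side
- sander: bystander, not part of the job: cork sanding block 110 x 65 x 24 mm, at the bench's left side
- wax: bystander, not part of the job: small glass wax pot with a metal lid, 38 mm diameter, 36 mm high, standing in front of the crate or shelf on the left
- pencil: bystander, not part of the job: flat carpenter's pencil, 170 mm long and 8 mm high, lying in front of the crate or shelf on the right, roughly along world y
- brush_jar: bystander, not part of the job: open metal tin of brushes, 72 mm diameter, 210 mm high, at the far side of the bench, behind tin_base

How it is judged:
At the end, for the whole second after the job is handed in: Broken chairs at rest in the crate, below its rim; sound chairs upright on the shelf, within 15 mm of its middle line, 0.17 rad of square, backs to the lip, each centre within 90 mm of another's; tins upright on tin_base, axes within 12 mm; nothing moving (x of broken1 in the frame of crate between -0.082 and 0.082 m and y of broken1 in the frame of crate between -0.112 and 0.112 m and z of broken1 in the frame of crate between 0 and 0.098 m and linear speed of each of broken1, broken2, broken3, broken4, chair1, chair2, chair3, tin1, tin2 below 0.02 m/s and x of broken2 in the frame of crate between -0.082 and 0.082 m and y of broken2 in the frame of crate between -0.112 and 0.112 m and z of broken2 in the frame of crate between 0 and 0.098 m and x of broken3 in the frame of crate between -0.082 and 0.082 m and y of broken3 in the frame of crate between -0.112 and 0.112 m and z of broken3 in the frame of crate between 0 and 0.098 m and x of broken4 in the frame of crate between -0.082 and 0.082 m and y of broken4 in the frame of crate between -0.112 and 0.112 m and z of broken4 in the frame of crate between 0 and 0.098 m and x of chair1 in the frame of shelf between -0.015 and 0.015 m and y of chair1 in the frame of shelf between -0.115 and 0.115 m and z of chair1 in the frame of shelf between 0.044 and 0.056 m and x of each of chair1_top, chair2_top, chair3_top in the frame of shelf above 0.004 m and angle between the x axis of each of chair1, chair2, chair3 and the x axis of shelf, either way round below 0.17 rad and angle between each of chair1, chair2, chair3's own z axis and vertical below 0.08 rad and (horizontal distance between chair1 and chair2 below 0.09 m or horizontal distance between chair1 and chair3 below 0.09 m) and x of chair2 in the frame of shelf between -0.015 and 0.015 m and y of chair2 in the frame of shelf between -0.115 and 0.115 m and z of chair2 in the frame of shelf between 0.044 and 0.056 m and (horizontal distance between chair2 and chair1 below 0.09 m or horizontal distance between chair2 and chair3 below 0.09 m) and x of chair3 in the frame of shelf between -0.015 and 0.015 m and y of chair3 in the frame of shelf between -0.115 and 0.115 m and z of chair3 in the frame of shelf between 0.044 and 0.056 m and (horizontal distance between chair3 and chair1 below 0.09 m or horizontal distance between chair3 and chair2 below 0.09 m) and horizontal distance between each of tin1, tin2 and tin_base below 0.012 m and (z of tin1 in the frame of tin_base between 0.065 and 0.075 m or z of tin1 in the frame of tin_base between 0.135 and 0.145 m) and angle between each of tin1, tin2, tin_base's own z axis and vertical below 0.06 rad and (z of tin2 in the frame of tin_base between 0.065 and 0.075 m or z of tin2 in the frame of tin_base between 0.135 and 0.145 m) and height (world z) of tin_base below 0.01 m); the robot touches nothing.
It fails at once if a bystander (glue bottle, sanding block, wax pot, pencil, tin of brushes) is moved by more than 40 mm (distance of any of glue, sander, wax, pencil, brush_jar from where it was at the start of the episode above 0.04 m).
Of chair1, chair2, chair3 only 2 to 3 are there at a start; the rules pass over those that are not, and their reading is None.
Of broken1, broken2, broken3, broken4 only 3 to 4 are there at a start; the rules pass over those that are not, and their reading is None.
Of tin1, tin2 only 1 to 2 are there at a start; the rules pass over those that are not, and their reading is None.
At some moment in a run one of chair1, chair2, chair3, broken1, broken2, broken3, broken4 may be knocked a few centimetres aside while the robot is not near it.
It also fails if it takes over 210 s, if anything falls off the work surface, if the arm or the gripper's body presses on something with over 40 N, if the wrist force passes 120 N, or if a joint passes its speed limit or range.

## Robot

A 6-joint arm with a two-finger parallel gripper is mounted at the origin on the work surface. World frame = base frame: x ahead of the robot, y to its left, z up, the work surface at z = 0. Lengths are in m, angles in rad, forces in N, time in s.
With the tool pointing down it reaches from about 0.35 to 0.775 m from the base axis. Payload 7.3 kg.
Tool frame: the origin (TCP) lies at the centre of the arm's flange, where the gripper is bolted on; the fingertips stand 178 mm ahead of it and the grasp point (between the pads) lies 159 mm ahead of it; x points along the fingers, y is the direction in which the jaws open and shut, and the axes are right-handed (so a half turn about x gives the same grasp; the last joint's range is limited). The gripper opens to 92 mm and grips with 3 to 60 N. Pads are 19 mm wide; open, the fingers measure 130 mm over their backs; the gripper's body (75 mm by 190 mm) begins 47 mm behind the grasp point.
Start: joints at [-1.288, 0.342, 1.524, -0, 1.275, -0.146], TCP at [0.218, -0.477, 0.405] pointing down, gripper open.
Joint ranges: [-2.53, 2.53], [-0.77, 2.02], [0.04, 2.7], [-1, 4.14], [0.28, 2.66], [-3.11, 3.11]. Speed limits (rad/s): [2.57, 2.57, 3.14, 3.14, 3.14, 3.14].

## Interface

Orientations are given as [roll, pitch, yaw] about the fixed x, y, z axes, in that order (R = Rz(yaw) Ry(pitch) Rx(roll)).
In Python, from cell import readout, cams, workorder gives the robot as it stands.
- The arm moves only by the shell command python3 -m inch 'ROWS' [FORCE]. ROWS is text: rows parted by semicolons, each of 5 numbers parted by spaces: the shift along the world's x, y, z in mm, then the turn about the world's z in rad, then the opening, from 0 (shut) to 1 (fully open). A call has 1 to 8 rows; each row shifts and turns the commanded pose from where the row before left it; what a row does not reach is not made up. A row lasts 1/12 s, in which the tool goes at most 41.7 mm and 7.16 degrees, less where a joint would pass 70% of its speed; a pose out of reach is approached as far as the arm can. A call is refused whole if a number of a shift passes 41.7 or a number of a turn 0.125, either way. A call with a gripper value outside its range is refused whole. The fingers move at their own pace and stop on an object; FORCE is the grip in N (left out, the last holds). Time passes only in rows, so rows that do not move let the fingers close. It gives the time, the measured TCP pose, the force and the opening at its end, in the units of the state.
- readout.observe(): the state, without advancing time (a new reading comes with each control period).
- cams.read_camera(name): name is "side" or "top"; returns a dict with "color" (420x560x3 uint8, red, green, blue), "fx", "fy", "cx", "cy" (pixels), "dist_coeffs" ([k1, k2, p1, p2, k3] as OpenCV has them; the pictures are not rectified), "world_to_cam" (4x4, takes a point from world to camera coordinates). Camera axes: x right, y down, z forward; pixel columns grow to the right and rows downward; lengths in m; the calibration is good to about 2 mm. A picture is of the moment at which its call begins. There is no depth.
- workorder.hand_in(): hands the job in, once; it reports no verdict.
The state is a dict: "time": time; "qpos": joint angles; "qvel": joint speeds; "joint_efforts": joint torques, N m; "tool_pos": TCP position; "tool_rot": TCP orientation; "contact_force": force on the tool from outside, world axes, zero at the start; "torque": the same for the moment, N m; "opening": finger opening in m.
Only numpy, scipy, OpenCV 4.12 (cv2) and the standard library are available. Lean on these libraries where they do the work, as an engineer would, in place of code of your own. Each camera call takes 0.05 s, during which the arm holds its last target.

## Working session

There is one attempt and no reset: what is moved stays moved. The work goes in short steps, Python scripts to look and compute and a shell command to move; the robot and the scene stay as the last step left them, time stands still between calls to the robot, and variables do not carry over. Pictures are saved under pics/ and viewed, and the job is handed in when it is done.

```bash
ls; mkdir -p pics; python3 - <<'E'
from cell import readout, cams
import cv2, numpy as np
print(readout.observe())
for n in ("top","side"):
    c=cams.read_camera(n); cv2.imwrite(f"pics/{n}0.png",c["color"][:,:,::-1])
    print(n,{k:(np.round(v,4).tolist() if not np.isscalar(v) else v) for k,v in c.items() if k!="color"})
E
```

```text
pics
{'time': 0.0, 'qpos': array([-1.28802200e+00,  3.42727280e-01,  1.52502897e+00,  2.58313736e-06,
        1.27539719e+00, -1.45979420e-01]), 'qvel': array([ 0.00136126, -0.00173179, -0.00069025,  0.00068225, -0.00114667,
       -0.00026263]), 'joint_efforts': array([-7.19100171e-05, -4.31237555e+01, -2.44226557e+01,  7.18872109e-02,
        5.59757254e-02, -1.17280642e-04]), 'tool_pos': array([ 0.21825381, -0.47733178,  0.40403821]), 'tool_rot': array([-1.71835833,  1.56923554,  1.85198732]), 'contact_force': array([ 0.93945011, -0.09967622,  0.66240849]), 'torque': array([-0.06510953, -0.07970978, -0.03548258]), 'opening': 0.09186853729863625}
top {'fx': 461.8277845800542, 'fy': 461.8277845800542, 'cx': 274.44731235860553, 'cy': 212.3881578293531, 'dist_coeffs': [-0.027, 0.0, 0.0, 0.0, 0.0], 'world_to_cam': [[-0.0086, -1.0, 0.0018, 0.0094], [-0.9967, 0.0085, -0.0803, 0.574], [0.0803, -0.0025, -0.9968, 1.3742], [0.0, 0.0, 0.0, 1.0]]}
side {'fx': 478.3425187941745, 'fy': 478.3425187941745, 'cx': 274.69902118554324, 'cy': 207.416416769905, 'dist_coeffs': [0.0251, 0.0, 0.0, 0.0, 0.0], 'world_to_cam': [[-0.6944, -0.7191, -0.0244, 0.3999], [-0.3496, 0.3668, -0.8621, 0.261], [0.6289, -0.5901, -0.5062, 1.2155], [0.0, 0.0, 0.0, 1.0]]}
```

View pics/top0.png

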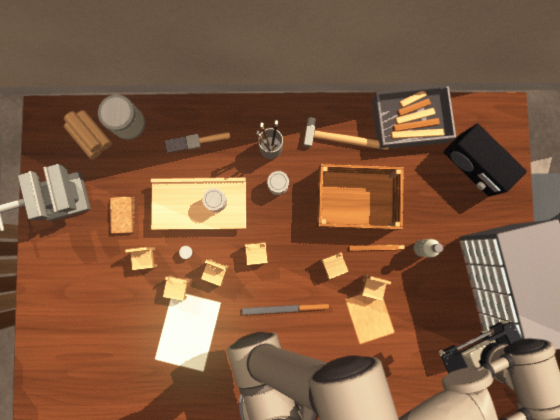

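View pics/side0.png

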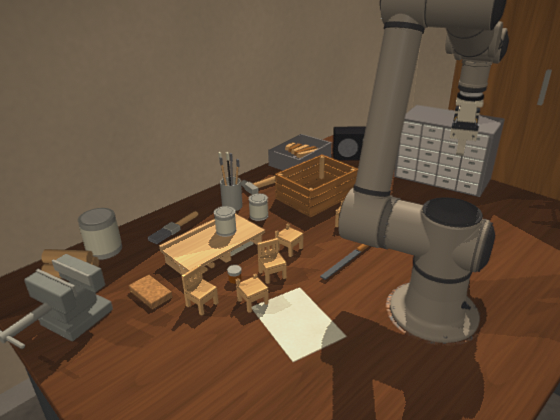

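```bash
cat > h.py <<'E'
import numpy as np, cv2
from cell import readout, cams
def K(c): return np.array([[c["fx"],0,c["cx"]],[0,c["fy"],c["cy"]],[0,0,1.]])
def snap(n): return cams.read_camera(n)
def ray(c,uv):
    p=cv2.undistortPoints(np.array(uv,float).reshape(-1,1,2),K(c),np.array(c["dist_coeffs"]))[:,0]
    T=np.array(c["world_to_cam"]);R=T[:3,:3];o=-R.T@T[:3,3]
    return o,np.c_[p,np.ones(len(p))]@R
def plane(c,uv,z):
    o,d=ray(c,uv); return (o+d*((z-o[2])/d[:,2])[:,None])
def proj(c,P):
    T=np.array(c["world_to_cam"]);return cv2.projectPoints(np.array(P,float).reshape(-1,3),cv2.Rodrigues(T[:3,:3])[0],T[:3,3],K(c),np.array(c["dist_coeffs"]))[0][:,0]
def crop(c,name,u0,v0,u1,v1,s):
    im=c["color"][v0:v1,u0:u1,::-1]; cv2.imwrite(f"pics/{name}.png",cv2.resize(im,None,fx=s,fy=s,interpolation=cv2.INTER_CUBIC))
E
python3 - <<'E'
from h import *
c=snap("top"); crop(c,"t1a",100,165,300,315,4); crop(c,"t1b",290,150,440,330,3)
s=snap("side"); crop(s,"s1",130,180,330,330,4)
E
```

```text
(no output)
```

View pics/t1a.png

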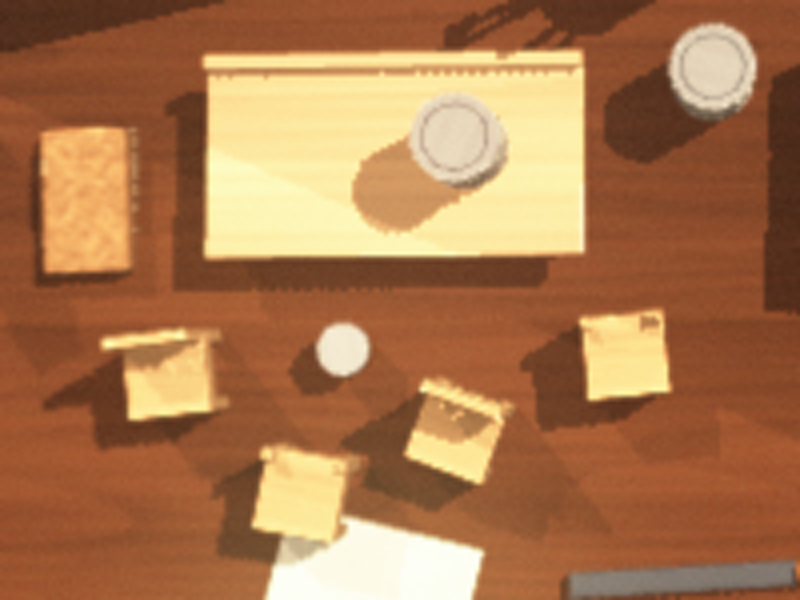

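View pics/t1b.png

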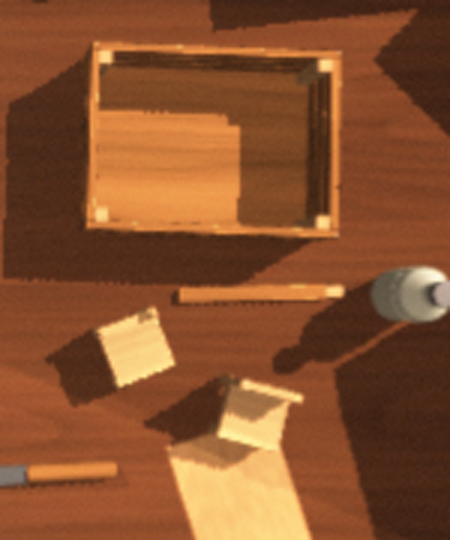

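View pics/s1.png

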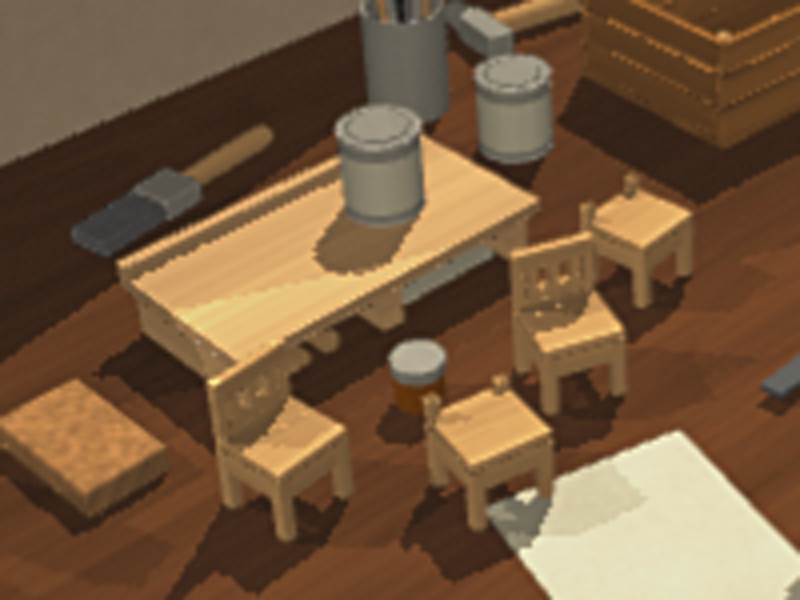

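```bash
python3 - <<'E'
from h import *
from scipy.spatial.transform import Rotation as Ro
st=readout.observe(); print("tool axes\n",Ro.from_euler("xyz",st["tool_rot"]).as_matrix().round(3))
c=snap("top"); a=lambda x,y:(100+x/4,165+y/4); b=lambda x,y:(290+x/3,150+y/3)
P=lambda n,z,pts: print(n,z,(plane(c,pts,z)[:,:2]*1000).round(0).tolist())
P("shelf lip(.06)",.06,[a(203,55),a(583,50)]); P("shelf front",.05,[a(205,257),a(585,253)])
P("tin",.12,[a(457,137)]);P("base",.07,[a(712,67)])
P("crate rim",.1,[b(94,43),b(340,52),b(338,236),b(87,227)])
P("crate posts", .1,[b(105,56),b(325,66),b(322,222),b(102,214)])
P("A back top",.1,[a(102,344),a(188,336)]);P("A seat front",.055,[a(130,420),a(213,408)])
P("B back top",.1,[a(423,380),a(505,405)]);P("B seat front",.055,[a(405,453),a(482,483)])
P("C back top",.1,[b(242,379),b(301,399)]);P("C seat front",.055,[b(218,438),b(278,450)])
P("D seat",.055,[a(262,455),a(347,462),a(330,543),a(252,530)])
P("E seat",.055,[a(580,318),a(664,312),a(670,390),a(588,400)])
P("F seat",.055,[b(96,330),b(155,309),b(175,364),b(118,388)])
P("under arm",0,[(300,350),(250,380),(420,330)])
E
```

```text
tool axes
 [[-0.     0.416 -0.909]
 [ 0.001 -0.909 -0.416]
 [-1.    -0.001 -0.   ]]
shelf lip(.06) 0.06 [[674.0, 371.0], [676.0, 89.0]]
shelf front 0.05 [[525.0, 370.0], [526.0, 88.0]]
tin 0.12 [[605.0, 174.0]]
base 0.07 [[661.0, -7.0]]
crate rim 0.1 [[706.0, -132.0], [695.0, -369.0], [518.0, -361.0], [529.0, -122.0]]
crate posts 0.1 [[693.0, -142.0], [682.0, -354.0], [532.0, -346.0], [541.0, -137.0]]
A back top 0.1 [[461.0, 430.0], [466.0, 368.0]]
A seat front 0.055 [[405.0, 422.0], [414.0, 361.0]]
B back top 0.1 [[434.0, 201.0], [416.0, 143.0]]
B seat front 0.055 [[380.0, 220.0], [358.0, 164.0]]
C back top 0.1 [[384.0, -266.0], [364.0, -322.0]]
C seat front 0.055 [[324.0, -251.0], [312.0, -309.0]]
D seat 0.055 [[379.0, 325.0], [374.0, 263.0], [315.0, 275.0], [325.0, 332.0]]
E seat 0.055 [[477.0, 92.0], [481.0, 30.0], [424.0, 26.0], [417.0, 86.0]]
F seat 0.055 [[430.0, -134.0], [450.0, -192.0], [396.0, -210.0], [374.0, -154.0]]
under arm 0 [[160.0, -69.0], [72.0, 82.0], [215.0, -433.0]]
```

```bash
python3 -m inch '16 27 0 -0.018 1;16 27 0 -0.018 1;16 27 0 -0.018 1;16 27 0 -0.018 1;16 27 0 -0.018 1;16 27 0 -0.018 1;16 27 0 -0.018 1;16 27 0 -0.018 1' 20; python3 -m inch '16 27 0 -0.018 1;16 27 0 -0.018 1;16 27 0 -0.018 1;16 27 0 -0.018 1;16 27 0 -0.018 1;16 27 0 -0.018 1;16 27 0 -0.018 1;16 27 0 -0.018 1'; python3 -m inch '16 27 0 -0.018 1;16 27 0 -0.018 1;16 27 0 -0.018 1;16 27 0 -0.018 1;16 27 0 -0.018 1;16 27 0 -0.018 1;16 27 0 -0.018 1;0 0 0 0 1'
cat > st.py <<'E'
from h import *
from scipy.spatial.transform import Rotation as Ro
import sys
s=readout.observe();p=s["tool_pos"]*1000;R=Ro.from_euler("xyz",s["tool_rot"]).as_matrix()
print("t %.2f"%s["time"],"grasp",(p+159*R[:,0]).round(1),"theta %.3f"%np.arctan2(R[1,1],R[0,1]),"F",s["contact_force"].round(1),"open %.1f"%(s["opening"]*1000),"q6 %.2f"%s["qpos"][5])
if len(sys.argv)>4:
    t=[float(x) for x in sys.argv[1:5]]; d=np.array(t[:3])-(p+159*R[:,0]); print("need",d.round(1),"turn %.3f"%((t[3]-np.arctan2(R[1,1],R[0,1])+np.pi)%(2*np.pi)-np.pi))
E
python3 st.py 605 174 95 -1.571
```

```text
time: 0.92
tool_pos: [0.3467, -0.26, 0.4048]
tool_rot: [1.965, 1.571, -0.893]
contact_force: [1.5, -1.1, 0.6]
opening: 0.0914
time: 1.58
tool_pos: [0.4748, -0.0439, 0.4048]
tool_rot: [2.012, 1.571, -0.99]
contact_force: [0.4, -0.1, -1.1]
opening: 0.0917
time: 2.25
tool_pos: [0.5877, 0.1477, 0.4039]
tool_rot: [-1.877, 1.569, 1.282]
contact_force: [-1.6, -0.5, 0.2]
opening: 0.0918
t 2.25 grasp [587.8 148.  244.9] theta -1.553 F [-1.6 -0.5  0.2] open 91.8 q6 1.67
need [  17.2   26.  -149.9] turn -0.018
```

```bash
python3 -m inch '9 13 0 -0.009 1;8 13 0 -0.009 1;0 0 -25 0 1;0 0 -25 0 1;0 0 -25 0 1;0 0 0 0 1'; python3 st.py 605 174 95 -1.571;  python3 - <<'E'
from h import *
c=snap("top"); cv2.imwrite("pics/t2.png",c["color"][:,:,::-1])
print(plane(c,[(270,145)],.21)[:,:2],plane(c,[(350,249)],.008)[:,:2])
E
```

```text
time: 2.75
tool_pos: [0.6019, 0.169, 0.3243]
tool_rot: [0.179, 1.56, -2.966]
contact_force: [-1.6, -0.3, -0.9]
opening: 0.0921
t 2.75 grasp [600.2 168.7 165.3] theta -1.574 F [-1.6 -0.3 -0.9] open 92.1 q6 1.73
need [  4.8   5.3 -70.3] turn 0.003
[[0.73838    0.01517532]] [[ 0.46156175 -0.2244635 ]]
```

View pics/t2.png

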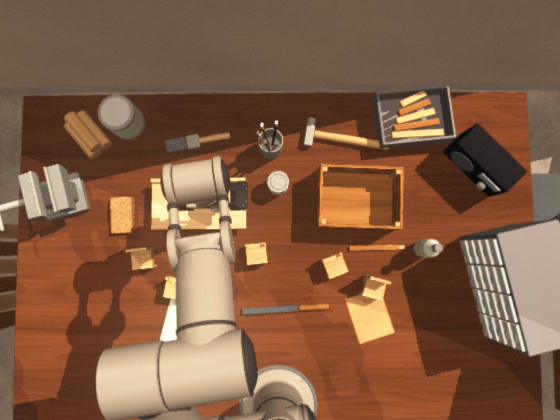

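```bash
python3 - <<'E'
from h import *
c=snap("top"); crop(c,"t3",240,110,310,200,6)
s=snap("side"); crop(s,"s3",180,140,310,260,5)
E
```

```text
(no output)
```

View pics/t3.png

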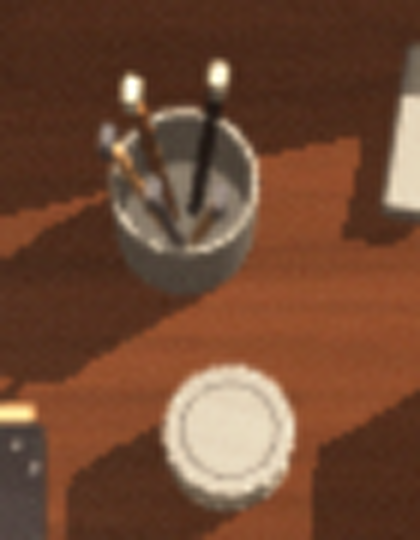

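View pics/s3.png

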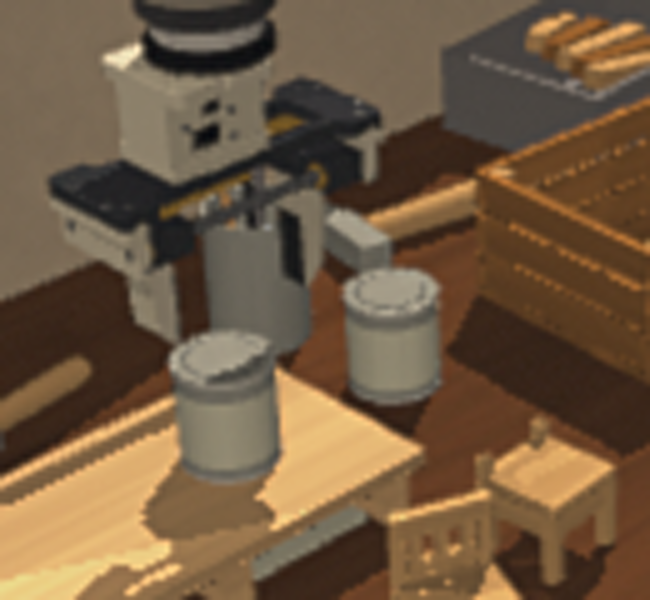

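```bash
python3 -m inch '3 4 0 0 1;0 0 0 0 1;0 0 0 0 1';python3 st.py 605 174 97 -1.571; python3 - <<'E'
from h import *
c=snap("top");print(plane(c,[(270.8,140)],.1)[:,:2])
E
```

```text
time: 3.15
tool_pos: [0.6066, 0.1738, 0.3312]
tool_rot: [-3.01, 1.568, 0.129]
contact_force: [0.7, 0.3, 0.5]
opening: 0.0919
t 3.15 grasp [607.  173.8 172.2] theta -1.574 F [0.7 0.3 0.5] open 91.9 q6 1.73
need [ -2.    0.2 -75.2] turn 0.003
[[0.77831241 0.01340407]]
```

```bash
python3 -m inch '-2 0 -25 0 1;0 0 -25 0 1;0 0 -15 0 1;0 0 -10 0 1;0 0 0 0 1;0 0 0 0 0.5;0 0 0 0 0.5;0 0 0 0 0.5' 25; python3 st.py;python3 -m inch '0 0 0 0 0.4;0 0 0 0 0.4;0 0 0 0 0.4;0 0 0 0 0.4' 25; python3 st.py
```

```text
time: 3.87
tool_pos: [0.6048, 0.1736, 0.2563]
tool_rot: [-3.014, 1.568, 0.125]
contact_force: [-0.9, 0.5, 0.2]
opening: 0.0763
t 3.87 grasp [605.2 173.7  97.3] theta -1.574 F [-0.9  0.5  0.2] open 76.3 q6 1.73
time: 4.2
tool_pos: [0.6046, 0.174, 0.2559]
tool_rot: [-2.689, 1.568, 0.45]
contact_force: [-0.9, 3.2, 6.1]
opening: 0.0615
t 4.20 grasp [604.9 174.2  96.9] theta -1.574 F [-0.9  3.2  6.1] open 61.5 q6 1.73
```

```bash
python3 -m inch '0 0 10 0 0.3;0 0 20 0 0.3;0 0 20 0 0.3;0 -20 10 0 0.3;10 -30 0 0 0.3;10 -30 0 0 0.3;10 -30 0 0 0.3;10 -30 0 0 0.3' 30; python3 -m inch '8 -25 0 0 0.3;8 -16 0 0 0.3;0 0 0 0 0.3;0 0 0 0 0.3;0 0 0 0 0.3'; python3 st.py 661 -7 117 -1.571; python3 - <<'E'
from h import *
c=snap("top"); crop(c,"t4",230,130,330,230,6)
s=snap("side"); crop(s,"s4",200,130,310,260,5)
E
```

```text
time: 4.87
tool_pos: [0.6442, 0.032, 0.3148]
tool_rot: [0.456, 1.569, -2.689]
contact_force: [0.7, 0.1, -3.6]
opening: 0.0617
time: 5.28
tool_pos: [0.6599, -0.0072, 0.3144]
tool_rot: [-0.106, 1.569, 3.032]
contact_force: [1.2, -0.0, -2.3]
opening: 0.0619
t 5.28 grasp [659.7  -7.1 155.4] theta -1.574 F [ 1.2 -0.  -2.3] open 61.9 q6 1.45
need [  1.3   0.1 -38.4] turn 0.003
```

View pics/s4.png

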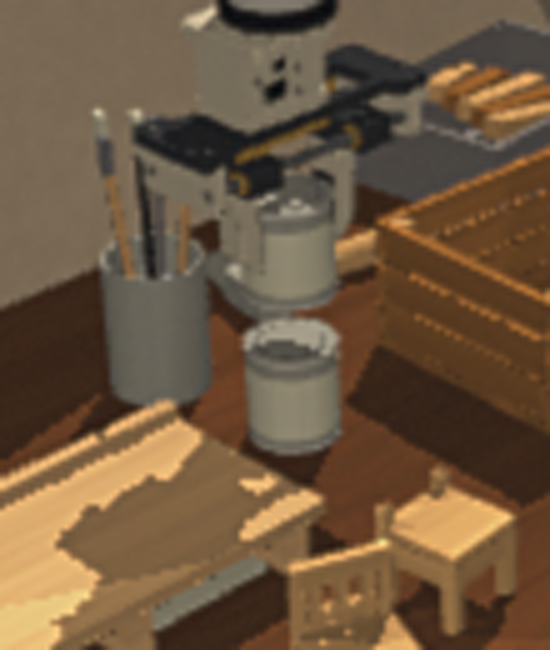

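```bash
python3 - <<'E'
from h import *
s=snap("side");print(((proj(s,[[.661,-.007,.035],[.661,-.007,.145],[.661,-.007,.07],[.661,-.007,0]])-[200,130])*5).round())
E
```

```text
[[292. 383.]
 [285. 237.]
 [290. 338.]
 [294. 427.]]
```

View pics/t4.png

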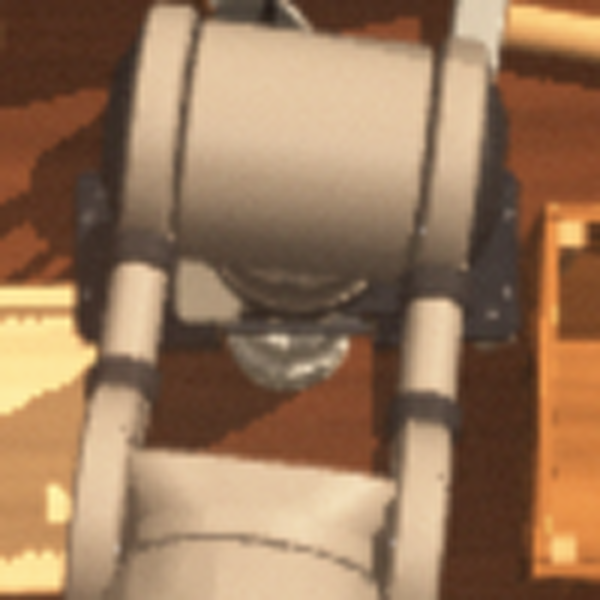

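```bash
python3 -m inch '1 0 -15 0 0.3;0 0 -12 0 0.3;0 0 -5 0 0.3;0 0 -4 0 0.3;0 0 0 0 0.3;0 0 0 0 0.3'; python3 st.py 661 -7 117 -1.571
```

```text
time: 5.93
tool_pos: [0.6614, -0.0073, 0.2788]
tool_rot: [0.941, 1.571, -2.203]
contact_force: [-0.2, 0.3, -2.3]
opening: 0.0615
t 5.93 grasp [661.3  -7.3 119.8] theta -1.574 F [-0.2  0.3 -2.3] open 61.5 q6 1.45
need [-0.3  0.3 -2.8] turn 0.003
```

```bash
python3 -m inch '0 0 -2 0 0.3;0 0 -1 0 0.3;0 0 0 0 0.3;0 0 0 0 0.3'; python3 st.py
```

```text
time: 6.27
tool_pos: [0.6613, -0.0075, 0.276]
tool_rot: [2.887, 1.57, -0.258]
contact_force: [0.5, 0.5, -2.6]
opening: 0.0616
t 6.27 grasp [661.4  -7.5 117. ] theta -1.574 F [ 0.5  0.5 -2.6] open 61.6 q6 1.45
```

```bash
python3 -m inch '0 0 -1 0 0.3;0 0 0 0 0.3;0 0 0 0 0.3'; python3 st.py;  python3 -m inch '0 0 -1 0 0.3;0 0 0 0 0.3;0 0 0 0 0.3'; python3 st.py
```

```text
time: 6.52
tool_pos: [0.6614, -0.0075, 0.276]
tool_rot: [2.996, 1.569, -0.149]
contact_force: [-2.3, -0.2, 5.2]
opening: 0.0616
t 6.52 grasp [661.6  -7.5 117. ] theta -1.574 F [-2.3 -0.2  5.2] open 61.6 q6 1.45
time: 6.77
tool_pos: [0.6613, -0.0074, 0.276]
tool_rot: [3.002, 1.569, -0.143]
contact_force: [-3.6, 0.4, 11.9]
opening: 0.0615
t 6.77 grasp [661.7  -7.5 117. ] theta -1.574 F [-3.6  0.4 11.9] open 61.5 q6 1.45
```

```bash
python3 -m inch '0 0 1 0 0.3;0 0 0 0 0.7;0 0 0 0 0.75;0 0 0 0 0.9;0 0 0 0 0.9;0 0 0 0 0.9;0 0 0 0 1;0 0 0 0 1'; python3 -m inch '0 0 10 0 1;0 0 25 0 1;0 0 30 0 1;0 0 30 0 1;-20 0 0 0.1 1;-30 0 0 0.12 1;-30 0 0 0.12 1;-30 0 0 0.12 1'; python3 -m inch '-30 10 0 0.12 1;-20 10 0 0.12 1;-20 10 0 0.12 1;-10 15 0 0.12 1;-10 10 0 0.12 1;0 10 0 0.12 1;0 0 0 0.12 1;0 0 0 0.12 1';python3 -m inch '0 0 0 0.12 1;0 0 0 0.1 1;0 0 0 0 1'; python3 st.py 450 58 47 0.085
python3 - <<'E'
from h import *
s=snap("side"); crop(s,"s5",130,130,330,330,3)
E
```

```text
time: 7.43
tool_pos: [0.6613, -0.0075, 0.2746]
tool_rot: [0.331, 1.571, -2.814]
contact_force: [0.3, -0.8, 0.4]
opening: 0.0902
time: 8.1
tool_pos: [0.5499, -0.0074, 0.3706]
tool_rot: [2.431, 1.57, -0.248]
contact_force: [-0.2, -0.2, -0.1]
opening: 0.0917
time: 8.77
tool_pos: [0.4611, 0.0581, 0.3708]
tool_rot: [1.697, 1.569, -0.021]
contact_force: [1.0, -0.1, -0.8]
opening: 0.0918
time: 9.02
tool_pos: [0.4613, 0.0576, 0.3706]
tool_rot: [1.437, 1.569, -0.064]
contact_force: [-0.6, 0.4, -0.0]
opening: 0.0916
t 9.02 grasp [461.5  57.6 211.6] theta 0.070 F [-0.6  0.4 -0. ] open 91.6 q6 -0.11
need [ -11.5    0.4 -164.6] turn 0.015
```

View pics/s5.png

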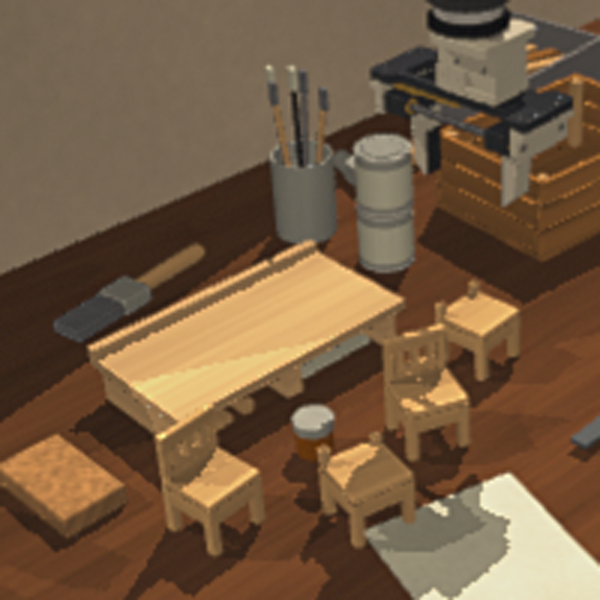

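```bash
python3 -m inch '-11 0 -30 0.015 1;0 0 -35 0 1;0 0 -35 0 1;0 0 -30 0 1;0 0 -20 0 1;0 0 -15 0 1;0 0 0 0 1;0 0 0 0 0.5' 15; python3 -m inch '0 0 0 0 0.4;0 0 0 0 0.4;0 0 0 0 0.4;0 0 0 0 0.4;0 0 0 0 0.4;0 0 0 0 0.4;0 0 0 0 0.4';python3 st.py 605 -175 110 -0.046
```

```text
time: 9.73
tool_pos: [0.4504, 0.0575, 0.2047]
tool_rot: [-1.708, 1.57, 3.083]
contact_force: [1.0, -0.4, 0.4]
opening: 0.0889
time: 10.32
tool_pos: [0.4505, 0.0575, 0.2055]
tool_rot: [1.436, 1.569, -0.054]
contact_force: [-2.1, -0.1, 6.8]
opening: 0.0602
t 10.32 grasp [450.8  57.5  46.5] theta 0.081 F [-2.1 -0.1  6.8] open 60.2 q6 -0.12
need [ 154.2 -232.5   63.5] turn -0.127
```

```bash
python3 -m inch '0 0 20 0 0.4;0 0 30 0 0.4;0 0 30 0 0.4;0 0 30 0 0.4;11 -18 25 -0.01 0.4;20 -29 0 -0.02 0.4;20 -29 0 -0.02 0.4;20 -29 0 -0.02 0.4';  python3 -m inch '20 -29 0 -0.02 0.4;20 -29 0 -0.02 0.4;20 -29 0 -0.02 0.4;20 -29 0 0 0.4;13 -11 0 0 0.4;0 0 0 0 0.4;0 0 0 0 0.4'; python3 st.py 615 -174 76 -0.046
```

```text
time: 10.98
tool_pos: [0.5218, -0.0485, 0.3406]
tool_rot: [1.352, 1.569, -0.208]
contact_force: [-0.3, -0.3, -0.6]
opening: 0.0601
time: 11.57
tool_pos: [0.6143, -0.175, 0.3388]
tool_rot: [-2.047, 1.569, 2.615]
contact_force: [-0.4, 1.3, -0.7]
opening: 0.06
t 11.57 grasp [ 614.  -174.9  179.8] theta -0.050 F [-0.4  1.3 -0.7] open 60.0 q6 -0.35
need [   1.     0.9 -103.8] turn 0.004
```

```bash
python3 -m inch '1 1 -30 0 0.4;0 0 -35 0 0.4;0 0 -25 0 0.4;0 0 -13 0 0.4;0 0 0 0 0.4;0 0 0 0 1;0 0 0 0 1;0 0 0 0 1'; python3 -m inch '0 0 0 0 1;0 0 0 0 1;0 0 15 0 1;0 0 30 0 1;0 0 35 0 1;0 0 35 0 1;-25 0 20 0 1;-30 0 0 0.05 1'; python3 -m inch '-35 0 0 0.06 1;-35 0 0 0.06 1;-30 0 0 0.06 1;-25 0 0 0.06 1;-18 0 0 0.06 1;0 0 0 0.02 1;0 0 0 0 1';python3 st.py 412 -172 47 0.335
python3 - <<'E'
from h import *
c=snap("top"); crop(c,"t6",100,150,440,330,2)
s=snap("side"); crop(s,"s6",130,130,390,330,3)
E
```

```text
time: 12.23
tool_pos: [0.6157, -0.1732, 0.2388]
tool_rot: [1.238, 1.567, -0.381]
contact_force: [-0.3, -0.1, -0.8]
opening: 0.0757
time: 12.9
tool_pos: [0.5613, -0.1737, 0.3773]
tool_rot: [1.156, 1.559, -0.413]
contact_force: [0.1, -0.8, -0.0]
opening: 0.0916
time: 13.48
tool_pos: [0.4171, -0.1736, 0.3726]
tool_rot: [0.794, 1.569, -0.457]
contact_force: [0.8, 0.1, 0.0]
opening: 0.0915
t 13.48 grasp [ 417.4 -173.8  213.6] theta 0.320 F [0.8 0.1 0. ] open 91.5 q6 -0.88
need [  -5.4    1.8 -166.6] turn 0.015
```

View pics/t6.png

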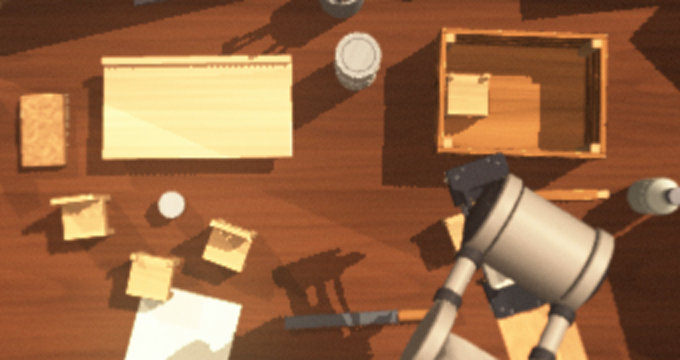

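View pics/s6.png

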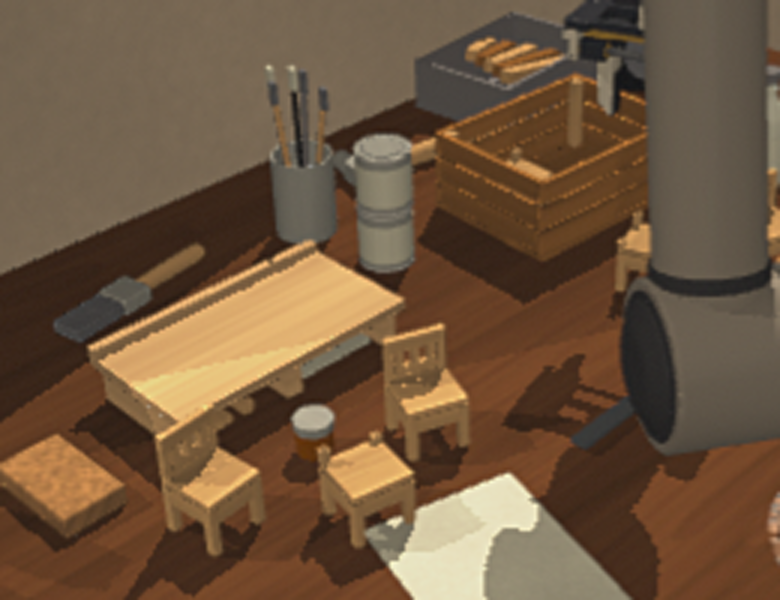

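```bash
python3 -m inch '-5 2 -30 0.015 1;0 0 -35 0 1;0 0 -35 0 1;0 0 -30 0 1;0 0 -20 0 1;0 0 -16 0 1;0 0 0 0 1;0 0 0 0 0.5' 15; python3 -m inch '0 0 0 0 0.4;0 0 0 0 0.4;0 0 0 0 0.4;0 0 0 0 0.4;0 0 0 0 0.4;0 0 0 0 0.4;0 0 0 0 0.4';python3 st.py 612 -246 177 -0.046
```

```text
time: 14.25
tool_pos: [0.413, -0.1715, 0.2051]
tool_rot: [-2.542, 1.569, 2.506]
contact_force: [0.4, -0.5, 0.5]
opening: 0.0887
time: 14.83
tool_pos: [0.4126, -0.1716, 0.2065]
tool_rot: [0.739, 1.569, -0.496]
contact_force: [-0.4, 0.8, 6.8]
opening: 0.06
t 14.83 grasp [ 412.8 -171.7   47.5] theta 0.336 F [-0.4  0.8  6.8] open 60.0 q6 -0.90
need [199.2 -74.3 129.5] turn -0.382
```

```bash
python3 -m inch '0 0 20 0 0.4;0 0 30 0 0.4;0 0 30 0 0.4;0 0 30 0 0.4;10 -5 22 -0.02 0.4;30 -10 0 -0.06 0.4;30 -10 0 -0.06 0.4;30 -10 0 -0.06 0.4';  python3 -m inch '30 -10 0 -0.06 0.4;30 -15 0 -0.06 0.4;30 -14 0 -0.06 0.4;9 0 0 0 0.4;0 0 0 0 0.4;0 0 0 0 0.4;0 0 0 0 0.4'; python3 st.py 612 -248 76 -0.046
```

```text
time: 15.5
tool_pos: [0.5132, -0.2067, 0.3387]
tool_rot: [0.928, 1.569, -0.51]
contact_force: [1.1, -0.8, -1.3]
opening: 0.0601
time: 16.08
tool_pos: [0.6106, -0.2451, 0.3375]
tool_rot: [-1.966, 1.569, 2.702]
contact_force: [-0.6, -0.1, -0.8]
opening: 0.0603
t 16.08 grasp [ 610.4 -245.   178.5] theta -0.044 F [-0.6 -0.1 -0.8] open 60.3 q6 -0.45
need [   1.6   -3.  -102.5] turn -0.002
```

```bash
python3 -m inch '1 -3 -30 0 0.4;0 0 -35 0 0.4;0 0 -25 0 0.4;0 0 -12 0 0.4;0 0 0 0 0.4;0 0 0 0 1;0 0 0 0 1;0 0 0 0 1'; python3 -m inch '0 0 0 0 1;0 0 0 0 1;0 0 15 0 1;0 0 30 0 1;0 0 35 0 1;0 0 35 0 1;-5 20 25 0 1;-12 25 0 0 1'; python3 -m inch '-13 28 0 0 1;-13 28 0 0 1;-13 28 0 0 1;-13 28 0 0 1;-13 28 0 0 1;-13 28 0 0 1;-13 28 0 0 1;-13 28 0 0 1';python3 -m inch '-13 28 0 0 1;-13 28 0 0 1;-13 28 0 -0.02 1;-13 28 0 -0.02 1;-13 28 0 -0.02 1;-13 28 0 -0.02 1;-13 28 0 -0.02 1;0 0 0 0 1';python3 st.py 348 299 47 -0.145
python3 - <<'E'
from h import *
c=snap("top"); crop(c,"t7",100,150,440,330,2)
s=snap("side"); crop(s,"s7",130,130,390,330,3)
E
```

```text
time: 16.75
tool_pos: [0.6128, -0.2487, 0.2382]
tool_rot: [1.122, 1.567, -0.493]
contact_force: [0.2, 0.6, -0.2]
opening: 0.0754
time: 17.42
tool_pos: [0.5963, -0.2047, 0.3826]
tool_rot: [1.157, 1.558, -0.46]
contact_force: [-0.3, -0.4, 0.9]
opening: 0.0919
time: 18.08
tool_pos: [0.4904, 0.0217, 0.3764]
tool_rot: [1.528, 1.569, -0.087]
contact_force: [0.1, 0.7, 0.8]
opening: 0.0917
time: 18.75
tool_pos: [0.3981, 0.2199, 0.3764]
tool_rot: [3.107, 1.569, 1.395]
contact_force: [-0.7, -0.5, -0.4]
opening: 0.0919
t 18.75 grasp [398.2 220.2 217.4] theta -0.141 F [-0.7 -0.5 -0.4] open 91.9 q6 0.48
need [ -50.2   78.8 -170.4] turn -0.004
```

View pics/t7.png

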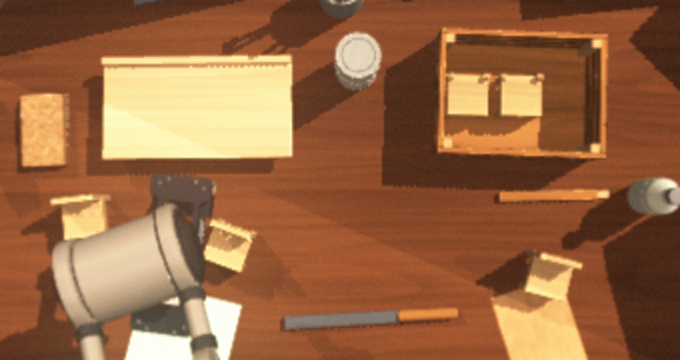

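View pics/s7.png

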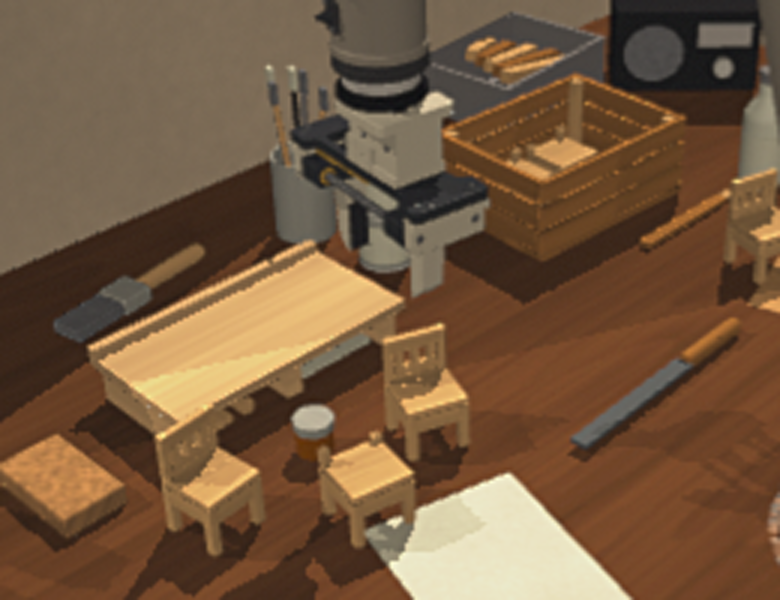

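```bash
python3 -m inch '-13 20 0 0 1;-13 20 0 0 1;-12 20 0 0 1;-12 19 0 0 1;0 0 -20 0 1;0 0 0 0 1;0 0 0 0 1';python3 st.py 348 299 47 -0.145;  python3 - <<'E'
from h import *
c=snap("top");print(plane(c,[(185.5,252.5)],.036)[:,:2])
E
```

```text
time: 19.43
tool_pos: [0.3507, 0.2947, 0.3554]
tool_rot: [-0.634, 1.569, -2.349]
contact_force: [0.5, -0.3, 0.0]
opening: 0.0918
t 19.43 grasp [350.5 294.5 196.4] theta -0.145 F [ 0.5 -0.3  0. ] open 91.8 q6 0.68
need [  -2.5    4.5 -149.4] turn -0.000
[[0.45537502 0.27051325]]
```

```bash
python3 -m inch '-2 4 -30 0 1;0 0 -35 0 1;0 0 -35 0 1;0 0 -25 0 1;0 0 -15 0 1;0 0 -9 0 1;0 0 0 0 1;0 0 0 0 0.5' 15; python3 -m inch '0 0 0 0 0.4;0 0 0 0 0.4;0 0 0 0 0.4;0 0 0 0 0.4;0 0 0 0 0.4;0 0 0 0 0.4;0 0 0 0 0.4';python3 st.py 609 -320 177 -0.046
```

```text
time: 20.15
tool_pos: [0.3491, 0.2994, 0.2074]
tool_rot: [2.13, 1.57, 0.414]
contact_force: [-0.4, 0.7, 0.7]
opening: 0.0887
time: 20.73
tool_pos: [0.3485, 0.2997, 0.2074]
tool_rot: [2.19, 1.569, 0.475]
contact_force: [-0.1, -1.0, 6.4]
opening: 0.0602
t 20.73 grasp [348.8 299.8  48.4] theta -0.144 F [-0.1 -1.   6.4] open 60.2 q6 0.69
need [ 260.2 -619.8  128.6] turn 0.098
```

```bash
python3 -m inch '0 0 20 0 0.4;0 0 30 0 0.4;0 0 35 0 0.4;0 0 35 0 0.4;5 -12 20 0 0.4;12 -28 0 0.005 0.4;12 -28 0 0.005 0.4;12 -28 0 0.005 0.4';  python3 -m inch '12 -28 0 0.005 0.4;12 -28 0 0.005 0.4;12 -28 0 0.005 0.4;12 -28 0 0.005 0.4;12 -28 0 0.005 0.4;12 -28 0 0.005 0.4;12 -28 0 0.005 0.4;12 -28 0 0.005 0.4';  python3 -m inch '12 -28 0 0.005 0.4;12 -28 0 0.005 0.4;12 -28 0 0.005 0.4;12 -28 0 0.005 0.4;12 -28 0 0.005 0.4;12 -28 0 0.005 0.4;12 -28 0 0.005 0.4;12 -28 0 0.005 0.4'; python3 -m inch '12 -28 0 0 0.4;12 -18 0 0 0.4;0 0 0 0 0.4;0 0 0 0 0.4;0 0 0 0 0.4';python3 st.py 609 -320 76 -0.046
```

```text
time: 21.4
tool_pos: [0.3892, 0.2027, 0.3472]
tool_rot: [1.947, 1.57, 0.249]
contact_force: [0.0, -0.1, 0.1]
opening: 0.0605
time: 22.07
tool_pos: [0.4855, -0.0219, 0.3466]
tool_rot: [-1.851, 1.57, 2.773]
contact_force: [0.1, 0.8, -0.9]
opening: 0.0604
time: 22.73
tool_pos: [0.5816, -0.2458, 0.3463]
tool_rot: [-2.178, 1.57, 2.486]
contact_force: [1.0, -0.1, -0.4]
opening: 0.06
time: 23.15
tool_pos: [0.605, -0.2898, 0.3461]
tool_rot: [-2.25, 1.569, 2.414]
contact_force: [0.5, 0.6, -0.1]
opening: 0.0601
t 23.15 grasp [ 604.8 -289.6  187.1] theta -0.049 F [ 0.5  0.6 -0.1] open 60.1 q6 -0.51
need [   4.2  -30.4 -111.1] turn 0.003
```

```bash
python3 -m inch '4 -30 0 0 0.4;0 0 -30 0 0.4;0 0 -35 0 0.4;0 0 -30 0 0.4;0 0 -14 0 0.4;0 0 0 0 0.4;0 0 0 0 1;0 0 0 0 1'; python3 -m inch '0 0 0 0 1;0 0 0 0 1;0 0 0 0 1;0 0 15 0 1;0 0 30 0 1;0 0 35 0 1;0 0 35 0 1;-20 0 30 0 1';  python3 -m inch '-30 4 0 -0.03 1;-30 4 0 -0.03 1;-30 4 0 -0.03 1;-30 4 0 -0.03 1;-30 4 0 -0.03 1;-30 4 0 -0.03 1;0 0 0 0 1;0 0 0 0 1';python3 st.py 374 -294 85 -0.27
python3 - <<'E'
from h import *
c=snap("top"); crop(c,"t8",100,150,440,330,2)
E
```

```text
time: 23.82
tool_pos: [0.6098, -0.32, 0.2399]
tool_rot: [1.053, 1.568, -0.566]
contact_force: [0.4, 0.3, 1.1]
opening: 0.0696
time: 24.48
tool_pos: [0.5908, -0.32, 0.3855]
tool_rot: [1.219, 1.567, -0.4]
contact_force: [-0.1, 0.2, 0.4]
opening: 0.0921
time: 25.15
tool_pos: [0.4084, -0.2964, 0.3838]
tool_rot: [1.107, 1.569, -0.694]
contact_force: [0.2, 0.3, 1.3]
opening: 0.0916
t 25.15 grasp [ 408.6 -296.6  224.8] theta -0.230 F [0.2 0.3 1.3] open 91.6 q6 -0.55
need [ -34.6    2.6 -139.8] turn -0.040
```

View pics/t8.png

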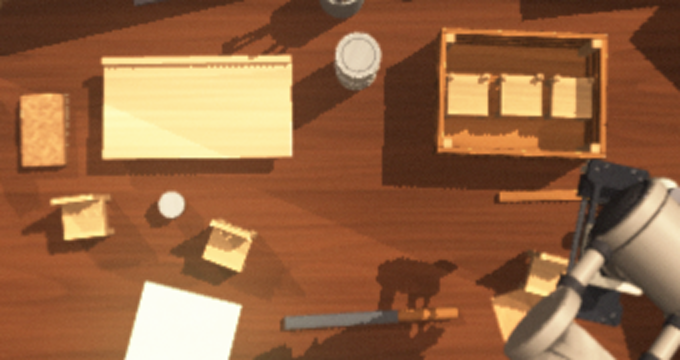

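```bash
python3 -m inch '-20 1 0 -0.02 0.6;-14 1 0 -0.02 0.6;0 0 -30 0 0.6;0 0 -30 0 0.6;0 0 -10 0 0.6;0 0 0 0 0.6;0 0 0 0 0.6'; python3 st.py 374 -294 85 -0.27
python3 - <<'E'
from h import *
c=snap("top"); crop(c,"t9",330,230,440,330,6)
E
```

```text
time: 25.78
tool_pos: [0.3763, -0.2948, 0.3127]
tool_rot: [2.856, 1.571, 1.017]
contact_force: [-0.3, -0.3, 0.1]
opening: 0.0558
t 25.78 grasp [ 376.3 -294.8  153.7] theta -0.268 F [-0.3 -0.3  0.1] open 55.8 q6 -0.56
need [ -2.3   0.8 -68.7] turn -0.002
```

View pics/t9.png

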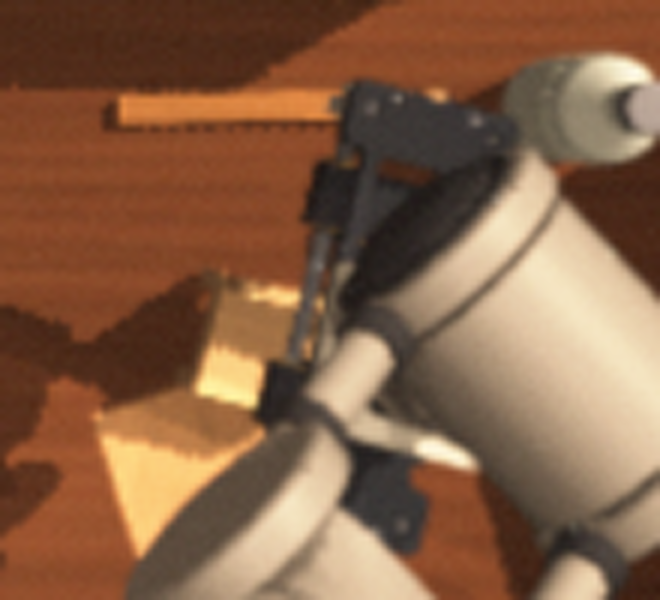

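```bash
python3 - <<'E'
from h import *
c=snap("top")
print(((proj(c,[[.376,-.295,.135],[.374,-.294,.1],[.376,-.295,.2]])-[330,230])*6).round())
print(plane(c,[(330+212/6,230+275/6)],.1))
E
```

```text
[[323. 299.]
 [303. 298.]
 [358. 309.]]
[[ 0.38537705 -0.25120841  0.1       ]]
```

```bash
python3 -m inch '-2 1 -30 0 0.6;0 0 -25 0 0.6;0 0 -13 0 0.6;0 0 0 0 0.6;0 0 0 0 0.6' 15; python3 st.py; python3 -m inch '0 0 0 0 0;0 0 0 0 0;0 0 0 0 0;0 0 0 0 0;0 0 0 0 0;0 0 0 0 0;0 0 0 0 0;0 0 0 0 0'; python3 st.py
```

```text
time: 26.3
tool_pos: [0.3738, -0.2938, 0.2454]
tool_rot: [1.072, 1.57, -0.768]
contact_force: [-0.1, 0.9, 0.0]
opening: 0.0553
t 26.30 grasp [ 373.9 -293.9   86.4] theta -0.269 F [-0.1  0.9  0. ] open 55.3 q6 -0.56
time: 26.97
tool_pos: [0.3733, -0.2935, 0.2448]
tool_rot: [1.598, 1.571, -0.242]
contact_force: [0.6, 0.9, 0.3]
opening: 0.0078
t 26.97 grasp [ 373.3 -293.5   85.8] theta -0.269 F [0.6 0.9 0.3] open 7.8 q6 -0.56
```

```bash
python3 -m inch '0 0 10 0 0;0 0 20 0 0;0 0 30 0 0;0 0 35 0 0;5 8 25 0 0;14 25 0 0.016 0;14 25 0 0.016 0;14 25 0 0.016 0' 20;  python3 -m inch '14 25 0 0.016 0;14 25 0 0.016 0;14 25 0 0.016 0;14 25 0 0.016 0;14 25 0 0.016 0;14 25 0 0.016 0;14 25 0 0.016 0;14 25 0 0.016 0';  python3 -m inch '14 25 0 0.016 0;14 25 0 0.016 0;14 25 0 0.016 0;14 25 0 0.016 0;14 25 0 0.016 0;14 25 0 0.016 0;14 20 0 0.016 0;0 0 0 0 0'; python3 -m inch '0 0 0 0 0;0 0 0 0 0';python3 st.py 626 158 136 0.005
python3 - <<'E'
from h import *
s=snap("side"); crop(s,"s10",130,130,390,330,3)
E
```

```text
time: 27.63
tool_pos: [0.4205, -0.2096, 0.3653]
tool_rot: [1.254, 1.57, -0.538]
contact_force: [1.7, -0.3, -0.1]
opening: 0.008
time: 28.3
tool_pos: [0.5327, -0.009, 0.3645]
tool_rot: [-1.519, 1.57, 3.101]
contact_force: [0.5, -0.5, -0.4]
opening: 0.0081
time: 28.97
tool_pos: [0.6315, 0.1631, 0.3638]
tool_rot: [2.776, 1.569, 1.229]
contact_force: [-1.0, 0.0, -0.7]
opening: 0.0078
time: 29.13
tool_pos: [0.63, 0.1591, 0.3641]
tool_rot: [-1.19, 1.569, -2.742]
contact_force: [0.0, -0.4, -0.9]
opening: 0.0079
t 29.13 grasp [629.8 159.  205.1] theta 0.019 F [ 0.  -0.4 -0.9] open 7.9 q6 0.11
need [ -3.8  -1.  -69.1] turn -0.014
```

View pics/s10.png

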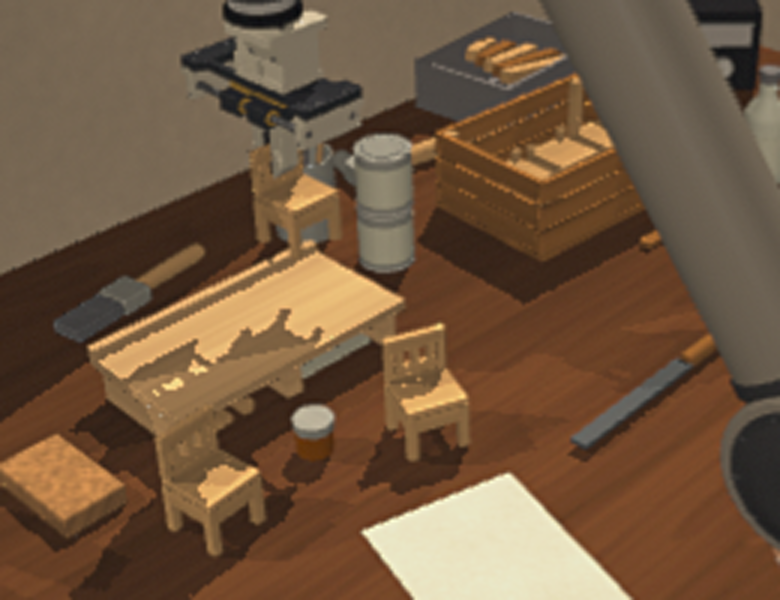

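```bash
python3 -m inch '-4 -1 -25 -0.014 0;0 0 -20 0 0;0 0 -12 0 0;0 0 -7 0 0;0 0 -3 0 0;0 0 0 0 0;0 0 0 0 0';python3 st.py 626 158 136 0.005; python3 -m inch '0 0 -2 0 0;0 0 0 0 0;0 0 0 0 0'; python3 st.py
python3 - <<'E'
from h import *
s=snap("side"); crop(s,"s11",130,130,330,280,4)
E
```

```text
time: 29.77
tool_pos: [0.6265, 0.1582, 0.2987]
tool_rot: [1.662, 1.569, 0.095]
contact_force: [-0.0, 0.2, -0.5]
opening: 0.0076
t 29.77 grasp [626.8 158.2 139.7] theta 0.004 F [-0.   0.2 -0.5] open 7.6 q6 0.12
need [-0.8 -0.2 -3.7] turn 0.001
time: 30.02
tool_pos: [0.6264, 0.1586, 0.2962]
tool_rot: [1.665, 1.57, 0.099]
contact_force: [0.7, -0.0, 0.3]
opening: 0.0077
t 30.02 grasp [626.5 158.6 137.2] theta 0.005 F [ 0.7 -0.   0.3] open 7.7 q6 0.12
```

View pics/s11.png

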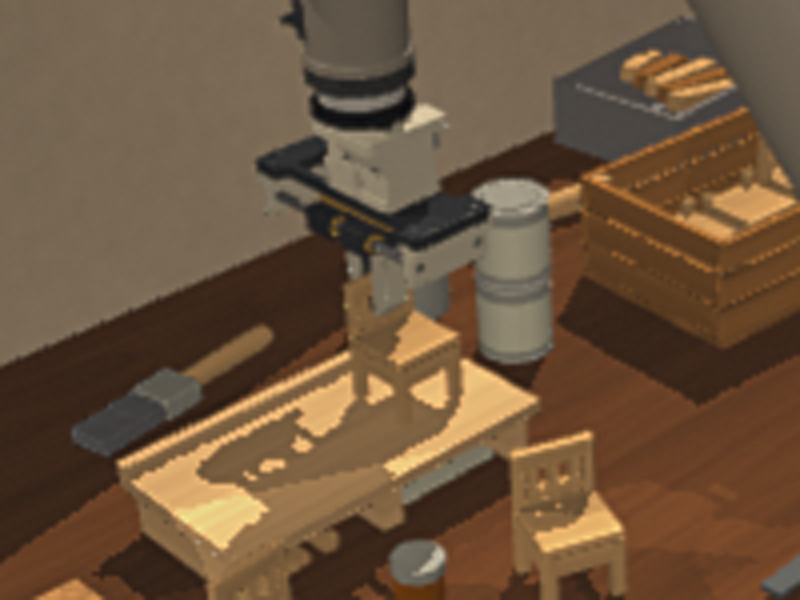

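Near touch-down; a last millimetre or two and release.

```bash
python3 -m inch '0 0 -1 0 0;0 0 -1 0 0;0 0 0 0 0;0 0 0 0 0'; python3 st.py;  python3 -m inch '0 0 0 0 0.15;0 0 0 0 0.2;0 0 0 0 0.3;0 0 0 0 0.4;0 0 0 0 0.5;0 0 0 0 0.5'; python3 -m inch '0 0 10 0 0.5;0 0 20 0 0.5;0 0 30 0 0.5;0 0 30 0 0.5;-30 5 0 -0.05 0.6;-30 3 0 -0.05 0.6;-30 3 0 -0.05 0.6;-30 3 0 -0.05 0.6'; python3 -m inch '-25 0 0 -0.05 0.6;-25 0 0 -0.05 0.6;-20 0 0 -0.045 0.6;0 0 0 0 0.6;0 0 0 0 0.6'; python3 st.py 425 172 86 -0.34
python3 - <<'E'
from h import *
c=snap("top"); crop(c,"t12",100,165,300,315,4)
s=snap("side"); crop(s,"s12",130,130,330,280,4)
E
```

```text
time: 30.4
tool_pos: [0.6264, 0.1586, 0.2948]
tool_rot: [1.646, 1.569, 0.08]
contact_force: [-2.3, -0.2, 5.2]
opening: 0.0074
t 30.40 grasp [626.6 158.6 135.8] theta 0.005 F [-2.3 -0.2  5.2] open 7.4 q6 0.12
time: 30.9
tool_pos: [0.6263, 0.1585, 0.2936]
tool_rot: [-1.097, 1.571, -2.663]
contact_force: [-0.5, 0.2, 0.5]
opening: 0.0406
time: 31.57
tool_pos: [0.5049, 0.1725, 0.3846]
tool_rot: [1.954, 1.57, 0.185]
contact_force: [-0.0, 1.1, 0.3]
opening: 0.0551
time: 31.98
tool_pos: [0.4359, 0.1727, 0.385]
tool_rot: [2.09, 1.569, 0.181]
contact_force: [0.3, 0.2, 0.3]
opening: 0.055
t 31.98 grasp [436.2 172.7 226. ] theta -0.339 F [0.3 0.2 0.3] open 55.0 q6 0.55
need [ -11.2   -0.7 -140. ] turn -0.001
```

View pics/t12.png

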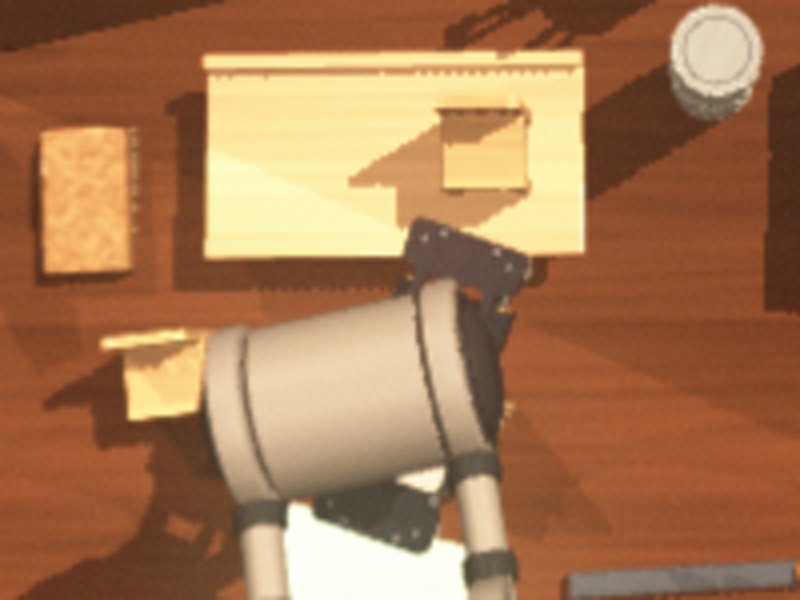

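View pics/s12.png

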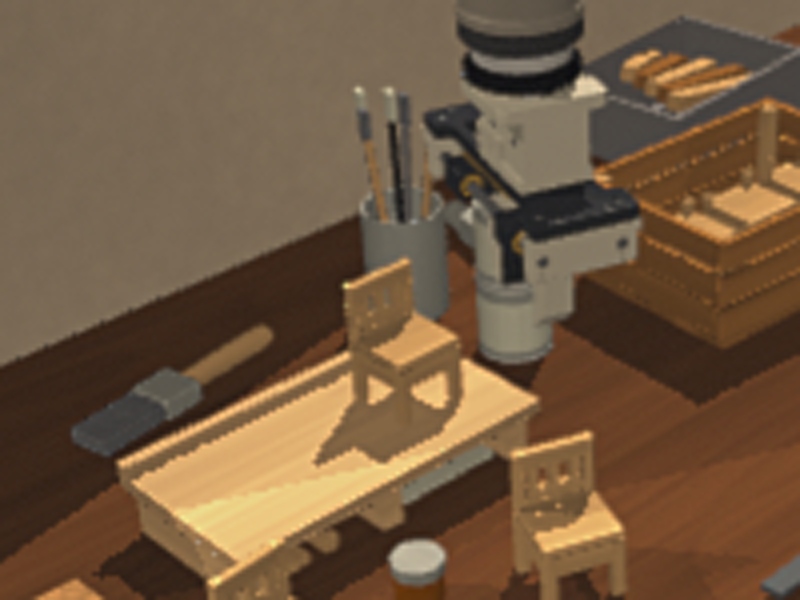

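```bash
python3 -m inch '-11 -1 -30 0 0.6;0 0 -35 0 0.6;0 0 -35 0 0.6;0 0 -25 0 0.6;0 0 -14 0 0.6;0 0 0 0 0.6;0 0 0 0 0.6;0 0 0 0 0' 15; python3 st.py; python3 -m inch '0 0 0 0 0;0 0 0 0 0;0 0 0 0 0;0 0 0 0 0;0 0 0 0 0;0 0 0 0 0;0 0 0 0 0;0 0 0 0 0'; python3 st.py
python3 - <<'E'
from h import *
c=snap("top"); a=lambda x,y:(100+x/4,165+y/4)
print(plane(c,[a(437,106),a(523,106)],.15)[:,:2].round(3),plane(c,[a(443,188),a(527,190)],.105)[:,:2].round(3))
E
```

```text
time: 32.75
tool_pos: [0.4263, 0.1716, 0.2455]
tool_rot: [2.103, 1.569, 0.192]
contact_force: [-0.2, -0.1, 0.3]
opening: 0.0519
t 32.75 grasp [426.6 171.7  86.5] theta -0.340 F [-0.2 -0.1  0.3] open 51.9 q6 0.56
time: 33.42
tool_pos: [0.4253, 0.1715, 0.2448]
tool_rot: [1.623, 1.571, -0.287]
contact_force: [-0.9, 0.2, 1.4]
opening: 0.008
t 33.42 grasp [425.3 171.5  85.8] theta -0.340 F [-0.9  0.2  1.4] open 8.0 q6 0.56
[[0.623 0.184]
 [0.623 0.125]] [[0.57  0.186]
 [0.568 0.126]]
```

```bash
python3 -m inch '0 0 10 0 0;0 0 20 0 0;0 0 30 0 0;0 0 35 0 0;0 10 35 0 0;0 20 35 0.06 0;0 20 5 0.06 0;0 8 0 0.06 0' 20;  python3 -m inch '20 0 0 0.06 0;30 0 0 0.06 0;30 0 0 0.045 0;30 0 0 0 0;30 0 0 0 0;30 0 0 0 0;20 0 0 0 0;11 0 0 0 0';  python3 -m inch '0 0 0 0 0;0 0 0 0 0;0 0 0 0 0';python3 st.py 626 229 136 0.005
python3 - <<'E'
from h import *
s=snap("side"); crop(s,"s13",130,100,330,250,4)
c=snap("top"); crop(c,"t13",100,165,300,315,4)
E
```

```text
time: 34.13
tool_pos: [0.4255, 0.2312, 0.4178]
tool_rot: [2.171, 1.564, 0.444]
contact_force: [0.1, -0.5, -1.2]
opening: 0.008
time: 34.8
tool_pos: [0.6285, 0.229, 0.4133]
tool_rot: [-0.954, 1.57, -2.52]
contact_force: [0.2, 0.6, -1.6]
opening: 0.0079
time: 35.05
tool_pos: [0.6257, 0.2296, 0.4144]
tool_rot: [-1.413, 1.57, -2.979]
contact_force: [-1.4, -0.3, -1.5]
opening: 0.0077
t 35.05 grasp [625.5 229.6 255.4] theta 0.005 F [-1.4 -0.3 -1.5] open 7.7 q6 0.23
need [   0.5   -0.6 -119.4] turn -0.000
```

View pics/s13.png

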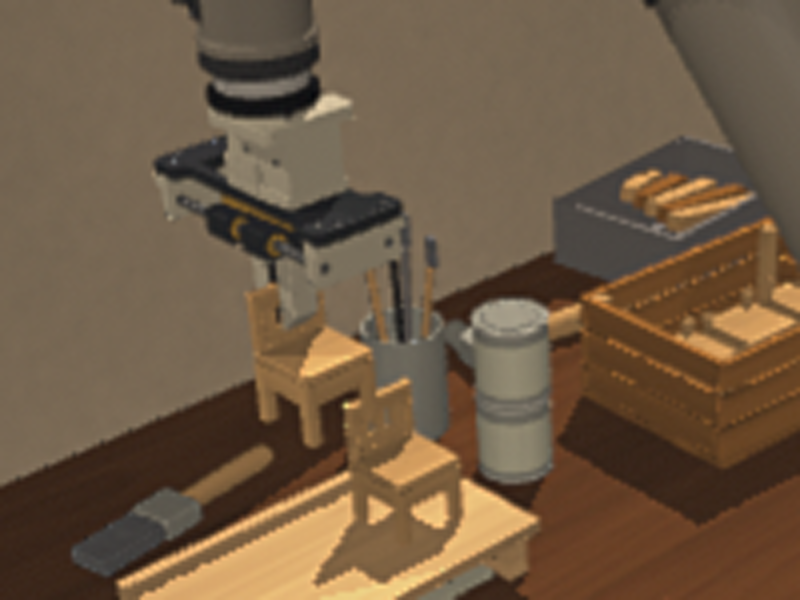

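View pics/t13.png

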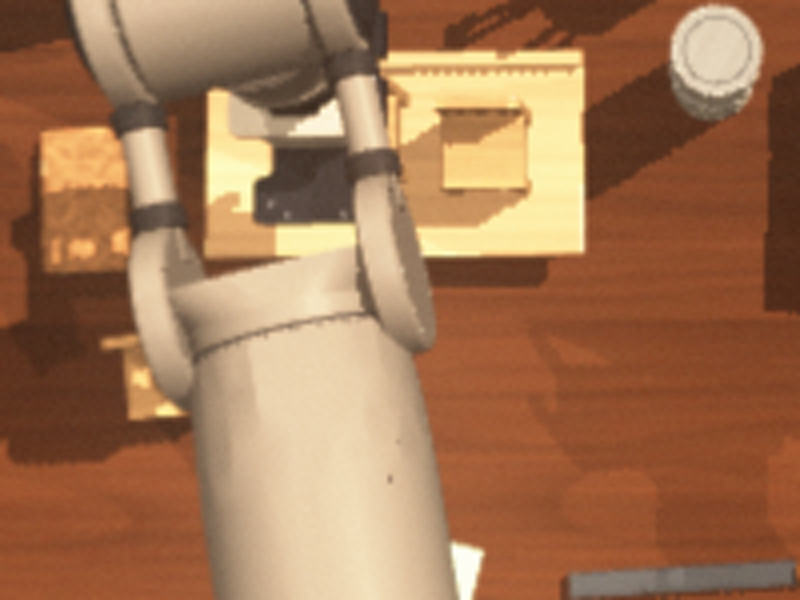

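```bash
python3 -m inch '0 0 -30 0 0;0 0 -30 0 0;0 0 -25 0 0;0 0 -17 0 0;0 0 -10 0 0;0 0 -4 0 0;0 0 0 0 0;0 0 0 0 0';python3 st.py 626 229 136 0.005; python3 -m inch '0 0 -2 0 0;0 0 -1 0 0;0 0 0 0 0;0 0 0 0 0'; python3 st.py
```

```text
time: 35.82
tool_pos: [0.6265, 0.2297, 0.3002]
tool_rot: [1.797, 1.569, 0.231]
contact_force: [0.2, 0.3, -0.3]
opening: 0.0084
t 35.82 grasp [626.8 229.8 141.2] theta 0.005 F [ 0.2  0.3 -0.3] open 8.4 q6 0.23
need [-0.8 -0.8 -5.2] turn -0.000
time: 36.15
tool_pos: [0.6263, 0.2296, 0.2962]
tool_rot: [1.764, 1.57, 0.199]
contact_force: [-0.1, 0.6, -0.2]
opening: 0.0077
t 36.15 grasp [626.4 229.6 137.2] theta 0.005 F [-0.1  0.6 -0.2] open 7.7 q6 0.23
```

```bash
python3 -m inch '0 0 -1 0 0;0 0 -1 0 0;0 0 0 0 0;0 0 0 0 0'; python3 st.py;  python3 -m inch '0 0 0 0 0.15;0 0 0 0 0.2;0 0 0 0 0.3;0 0 0 0 0.4;0 0 0 0 0.5;0 0 0 0 0.5'; python3 -m inch '0 0 10 0 0.5;0 0 20 0 0.5;0 0 30 0 0.5;0 0 30 0 0.5;-20 25 0 0 0.6;-25 30 0 0 0.6;-25 30 0 0.04 0.6;-25 30 0 0.04 0.6'; python3 -m inch '-25 25 0 0.04 0.6;-25 20 0 0 0.6;-10 7 0 0 0.6;0 0 0 0 0.6;0 0 0 0 0.6'; python3 st.py 463 399 86 0.12
python3 - <<'E'
from h import *
c=snap("top"); crop(c,"t14",100,165,300,315,4)
s=snap("side"); crop(s,"s14",130,180,330,330,4)
E
```

```text
time: 36.48
tool_pos: [0.6264, 0.2296, 0.2948]
tool_rot: [1.735, 1.569, 0.169]
contact_force: [-1.5, 0.2, 5.5]
opening: 0.0079
t 36.48 grasp [626.6 229.6 135.8] theta 0.005 F [-1.5  0.2  5.5] open 7.9 q6 0.23
time: 36.98
tool_pos: [0.6263, 0.2295, 0.2935]
tool_rot: [-1.168, 1.571, -2.734]
contact_force: [0.5, -0.1, 0.1]
opening: 0.0406
time: 37.65
tool_pos: [0.5302, 0.3453, 0.3849]
tool_rot: [1.981, 1.569, 0.496]
contact_force: [0.5, 0.4, 0.2]
opening: 0.0549
time: 38.07
tool_pos: [0.4712, 0.3967, 0.3845]
tool_rot: [1.545, 1.569, 0.1]
contact_force: [0.2, 0.4, 0.6]
opening: 0.0552
t 38.07 grasp [471.4 396.7 225.5] theta 0.126 F [0.2 0.4 0.6] open 55.2 q6 0.45
need [  -8.4    2.3 -139.5] turn -0.006
```

View pics/t14.png

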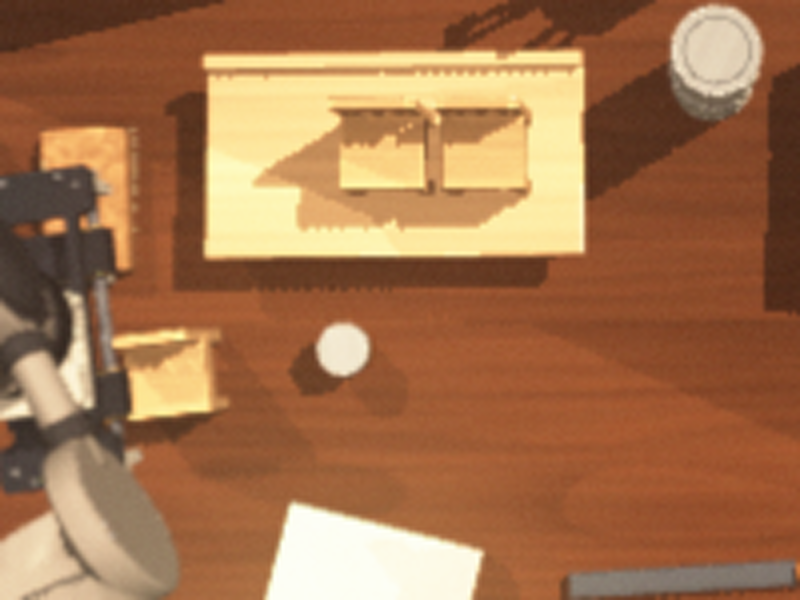

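View pics/s14.png

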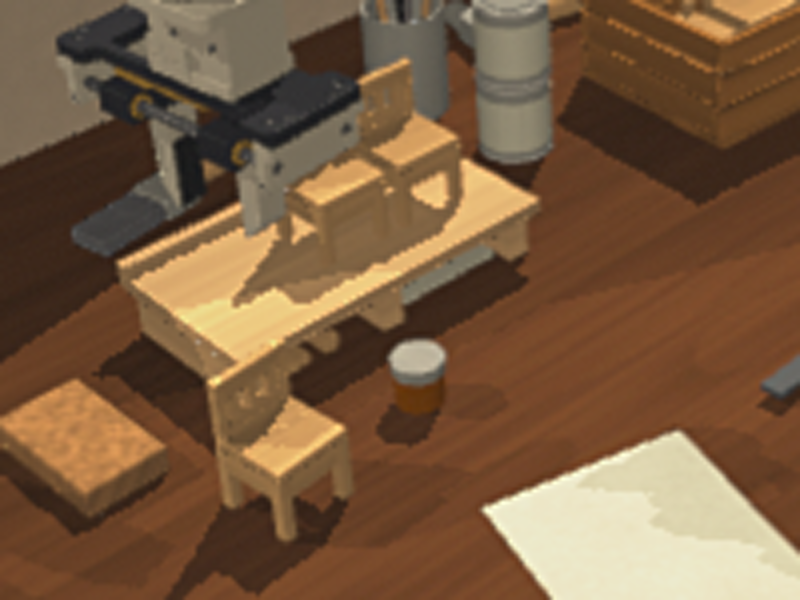

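```bash
python3 -m inch '-8 2 -30 -0.006 0.6;0 0 -35 0 0.6;0 0 -35 0 0.6;0 0 -25 0 0.6;0 0 -14 0 0.6;0 0 0 0 0.6;0 0 0 0 0.6;0 0 0 0 0' 15; python3 st.py; python3 -m inch '0 0 0 0 0;0 0 0 0 0;0 0 0 0 0;0 0 0 0 0;0 0 0 0 0;0 0 0 0 0;0 0 0 0 0;0 0 0 0 0'; python3 st.py
python3 - <<'E'
from h import *
c=snap("top"); a=lambda x,y:(100+x/4,165+y/4)
print(plane(c,[a(330,104),a(420,106)],.15)[:,:2].round(3),plane(c,[a(340,188),a(424,188)],.105)[:,:2].round(3))
E
```

```text
time: 38.83
tool_pos: [0.4645, 0.3982, 0.246]
tool_rot: [1.974, 1.568, 0.521]
contact_force: [0.3, 0.5, 0.6]
opening: 0.0516
t 38.83 grasp [464.8 398.4  87. ] theta 0.118 F [0.3 0.5 0.6] open 51.6 q6 0.47
time: 39.5
tool_pos: [0.4633, 0.3986, 0.2447]
tool_rot: [0.165, 1.571, -1.287]
contact_force: [-1.0, 0.4, -1.7]
opening: 0.0076
t 39.50 grasp [463.3 398.6  85.7] theta 0.119 F [-1.   0.4 -1.7] open 7.6 q6 0.47
[[0.625 0.258]
 [0.623 0.196]] [[0.571 0.26 ]
 [0.57  0.2  ]]
```

```bash
python3 -m inch '0 0 10 0 0;0 0 20 0 0;0 0 30 0 0;0 0 35 0 0;0 0 35 0 0;5 0 35 0 0;20 -10 5 -0.03 0;25 -15 0 -0.03 0' 20;  python3 -m inch '25 -15 0 -0.03 0;25 -15 0 -0.024 0;25 -15 0 0 0;20 -15 0 0 0;18 -11 0 0 0;0 0 0 0 0;0 0 0 0 0;0 0 0 0 0';python3 st.py 626 303 136 0.005
python3 - <<'E'
from h import *
s=snap("side"); crop(s,"s15",90,80,290,230,4)
E
```

```text
time: 40.22
tool_pos: [0.5125, 0.3746, 0.42]
tool_rot: [2.105, 1.563, 0.595]
contact_force: [0.0, 0.5, -1.0]
opening: 0.0079
time: 40.88
tool_pos: [0.6258, 0.3028, 0.415]
tool_rot: [-2.164, 1.57, 2.554]
contact_force: [-0.4, 1.6, 0.5]
opening: 0.0078
t 40.88 grasp [625.7 302.9 256. ] theta 0.005 F [-0.4  1.6  0.5] open 7.8 q6 0.34
need [ 3.0e-01  1.0e-01 -1.2e+02] turn -0.000
```

View pics/s15.png

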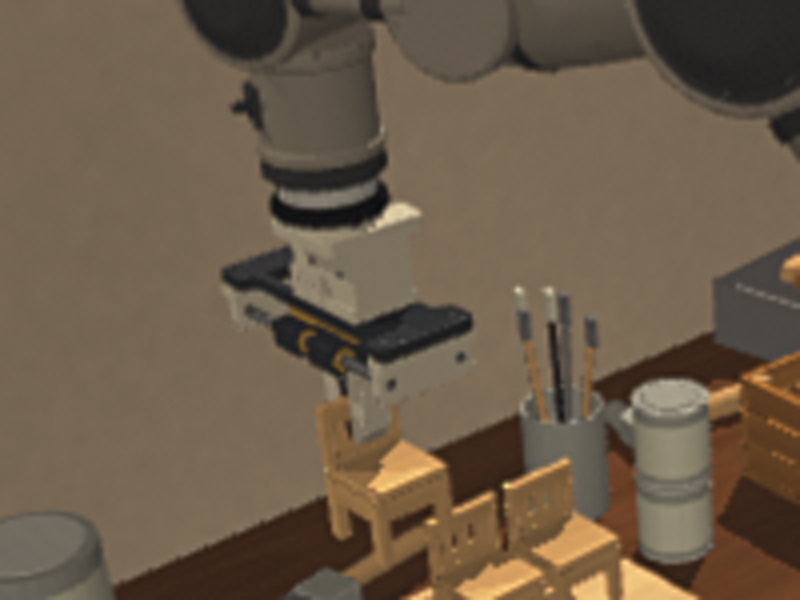

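```bash
python3 -m inch '0 0 -30 0 0;0 0 -30 0 0;0 0 -25 0 0;0 0 -17 0 0;0 0 -10 0 0;0 0 -5 0 0;0 0 0 0 0;0 0 0 0 0';python3 -m inch '0 0 -2 0 0;0 0 -1 0 0;0 0 -1 0 0;0 0 0 0 0;0 0 0 0 0'; python3 st.py
```

```text
time: 41.6
tool_pos: [0.6263, 0.303, 0.2991]
tool_rot: [1.905, 1.569, 0.34]
contact_force: [-0.3, 0.3, 0.7]
opening: 0.0078
time: 42.02
tool_pos: [0.6263, 0.3025, 0.2939]
tool_rot: [1.794, 1.57, 0.228]
contact_force: [0.4, -0.1, -0.6]
opening: 0.008
t 42.02 grasp [626.4 302.5 134.9] theta 0.005 F [ 0.4 -0.1 -0.6] open 8.0 q6 0.33
```

```bash
python3 -m inch '0 0 -1 0 0;0 0 0 0 0;0 0 0 0 0'; python3 st.py
```

```text
time: 42.27
tool_pos: [0.6264, 0.3024, 0.2937]
tool_rot: [1.808, 1.57, 0.243]
contact_force: [-1.1, -1.0, 5.7]
opening: 0.0078
t 42.27 grasp [626.5 302.5 134.7] theta 0.005 F [-1.1 -1.   5.7] open 7.8 q6 0.33
```

```bash
python3 -m inch '0 0 0 0 0.15;0 0 0 0 0.2;0 0 0 0 0.3;0 0 0 0 0.4;0 0 0 0 0.5;0 0 0 0 0.5'; python3 -m inch '0 0 10 0 0.5;0 0 20 0 0.5;0 0 30 0 0.5;0 0 35 0 0.5;-20 0 20 0 0.6;-30 0 20 0 0.6;-30 -30 0 0 0.6;-30 -30 0 0 0.6'; python3 -m inch '-30 -30 0 0 0.6;-10 -35 0 0 0.6;0 -35 0 0 0.6;0 -35 0 0 0.6;0 -35 0 0 0.6;0 -35 0 0 0.6;0 -35 0 0 0.6;0 -30 0 0 0.6'; python3 -m inch '0 -30 0 0 0.6;0 0 0 0 0.6;0 0 0 0 0.6';python3 st.py
python3 - <<'E'
from h import *
c=snap("top"); crop(c,"t16",100,150,440,330,2); crop(c,"t16b",140,165,300,265,5)
s=snap("side"); crop(s,"s16",130,120,390,320,3)
E
```

```text
time: 42.77
tool_pos: [0.6263, 0.3026, 0.2925]
tool_rot: [-0.954, 1.571, -2.52]
contact_force: [0.7, 0.4, -0.3]
opening: 0.0404
time: 43.43
tool_pos: [0.5158, 0.2439, 0.4297]
tool_rot: [1.877, 1.567, 0.314]
contact_force: [0.7, -1.8, 0.9]
opening: 0.055
time: 44.1
tool_pos: [0.4775, -0.0279, 0.4289]
tool_rot: [1.197, 1.569, -0.37]
contact_force: [1.0, -0.0, -0.3]
opening: 0.0552
time: 44.35
tool_pos: [0.4778, -0.0571, 0.4285]
tool_rot: [1.459, 1.57, -0.11]
contact_force: [1.2, 1.0, -0.0]
opening: 0.055
t 44.35 grasp [478.  -57.1 269.5] theta 0.002 F [ 1.2  1.  -0. ] open 55.0 q6 -0.28
```

View pics/t16.png

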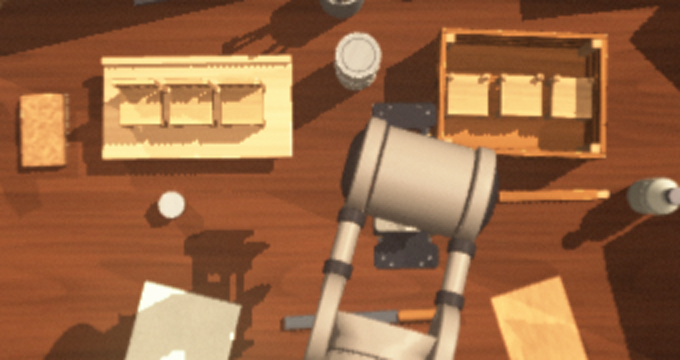

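View pics/t16b.png

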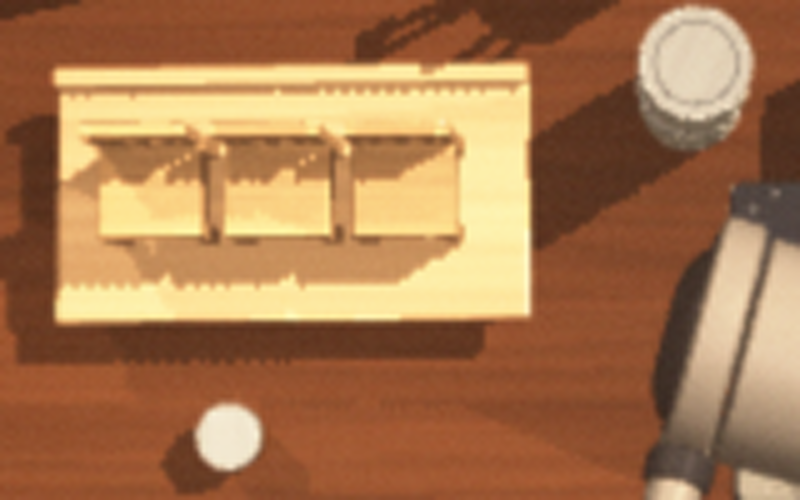

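View pics/s16.png

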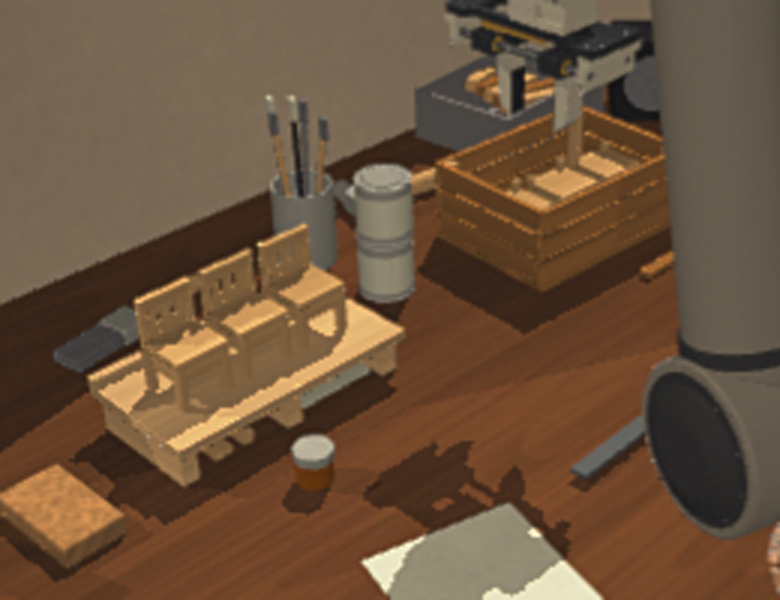

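```bash
python3 - <<'E'
from h import *
c=snap("top"); a=lambda x,y:(140+x/5,165+y/5)
p=plane(c,[a(99,237),a(203,237),a(225,237),a(331,237),a(354,236),a(460,236)],.105)[:,:2]*1000
print("seat front corners",p.round(0).tolist())
m=p.reshape(3,2,2).mean(1); print("centres rel shelf(600,230):",(m+[30,0]-[600,230]).round(0).tolist(),"spacing",np.diff(m[:,1]).round(0))
print("stack top",plane(c,[a(695,63)],.14)[:,:2].round(4),"base measured 0.661,-0.007")
b=lambda x,y:(100+x/2,150+y/2)
print("crate seats rel centre",((plane(c,[b(468,96),b(522,97),b(572,98)],.063)[:,:2]-[.612,-.246])*1000).round())
E
python3 -c "
from cell import workorder; print(workorder.hand_in())"
```

```text
seat front corners [[570.0, 332.0], [570.0, 272.0], [570.0, 260.0], [569.0, 199.0], [570.0, 186.0], [569.0, 126.0]]
centres rel shelf(600,230): [[-0.0, 72.0], [-1.0, -1.0], [-1.0, -74.0]] spacing [-73. -74.]
stack top [[ 0.6619 -0.0088]] base measured 0.661,-0.007
crate seats rel centre [[ -0.  75.]
 [ -2.  -5.]
 [ -4. -79.]]
the job is handed in; nothing more can be done
None
```

The bench is cleared and the job was handed in at about 44 s of the 210 s allowed. At the start there were three sound chairs, three broken chairs and one tin on the shelf.

- **Tin:** it stands on tin_base, with its top measured about 2 mm off the base's axis.
- **Broken chairs:** all three stand inside the crate. They sit about 75, -5 and -79 mm along its length and within 4 mm of its middle line, below the rim.
- **Sound chairs:** all three stand upright in one row on the shelf, within 1 mm of its middle line. They are 73–74 mm apart (gaps of about 13 mm), square to the shelf, with their backs to the lip.
- **Bystanders:** all of them looked unmoved in the last pictures. I judged that by eye and did not measure it.

No check failed or disagreed. The third sound chair touched down about 1 mm lower than the others, probably from a slight slip in the grip, and the last measurement shows it standing like the rest.

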